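Clear the chest lid and hold it half open

TASK

A steel punch has been left standing on the closed lid of the tool chest: take it off, lower it to the bottom of the empty steel tin (do not drop it in) and leave it standing there, before the lid is opened. Then lift the lid by its handle to about 45 degrees and keep holding it there for the workmate across the bench to reach in; it falls shut if let go, so finish while still holding it. Leave the tin and everything else on the bench where they are, the second punch and the full can included.

Things in the scene. Friction and masses are not known exactly. Their poses are not given: they have to be found in the camera images.
- punch_mid (a point): Centre (half-way up) of the punch to be cleared: a plain round bright-steel bar, 20 mm diameter, 150 mm long, about 0.36 kg, standing upright on the closed chest lid between handle and hinge. Its z axis runs along the bar. In the tin only its upper 76 mm stick out, so grip it well above its middle (about 40 to 50 mm above).
- tin_mouth (a point): Centre of the mouth of the empty tin: a plain bright-steel round tin standing loose on the bench, 44 mm outside diameter, 38 mm inside diameter, 80 mm high, inner floor 6 mm above the bench, 0.45 kg. z axis up.
- tin: The same empty tin; origin at the centre of its underside, on the bench.
- lid (a joint): Angle of the chest lid, rad: 0 closed (start), grows as its far edge rises; 0.785 is 45 degrees, end stop 1.9. Grey steel lid, 224 x 266 x 10 mm, about 0.6 kg, hinged at its underside along the edge nearest the robot. No spring, almost no friction: it falls shut by its weight below about 1.5 rad.
- lid_handle (a point): Middle of the lid's handle: a round steel bar 12 mm thick, parallel to the hinge line, free for 88 mm between two posts; can be pinched from above. Its axis lies 180 mm from the hinge line along the lid and 48 mm square to it (38 mm above the lid's top face). Axes turn with the lid: closed, x points level from hinge to free edge, y along the hinge line, z up.
- lid_hinge (a point): Middle of the chest's hinge line (fixed), 110 mm above the bench, on the side of the chest nearest the robot. Its axes are the chest's: x towards the free edge of the lid, y along the hinge line, z up.
- chest: Grey steel tool chest, 220 mm (x, hinge to free edge) x 260 mm (y) x 110 mm high, fixed to the bench; with the lid shut the top face is 120 mm above the bench. Origin at the centre of its underside. The lid is hinged along the side nearest the robot, so the far edge lifts.
- twin: Bystander: a second, identical punch standing on the bench itself; origin at the centre of its foot. Leave it.
- full_can: Bystander: dark steel can full of thin chasing tools, 68 mm diameter, 100 mm high, tools up to about 155 mm; origin under its centre. Leave it.
- mallet: Bystander: wooden mallet lying on the bench beyond the chest; head 85 mm long, 56 mm thick, handle 200 mm; origin under its head.
- bowl: Bystander: copper bowl, 120 mm diameter, 45 mm high; origin under its centre.
- leaf: Bystander: flat embossed copper leaf, 240 x 90 mm; origin under its centre.
- jar: Bystander: amber glass jar with steel cap, 70 mm diameter, 90 mm high; origin under its centre.
- bench_block: Bystander: steel bench block, 90 x 90 x 35 mm; origin under its centre.
There are look-alikes about, which are no part of the job. Leave any yellow look-alike of the part that bears punch_mid alone.

How it is judged (in metres and radians):
On the way, in this order (a step that is already met when the one before it is completed fails the run):
1. the punch, still held, is lowered in the tin to within 14 mm of its floor (horizontal distance between punch_mid and tin_mouth below 0.02 m and z of punch_mid in the frame of tin below 0.088 m and angle between punch_mid's own z axis and vertical below 0.3 rad and contact force between punch and the fingers above 0.5 N), for 0.05 s.
2. the punch stands in the upright tin, let go and at rest (horizontal distance between punch_mid and tin_mouth below 0.02 m and z of punch_mid in the frame of tin below 0.088 m and angle between punch_mid's own z axis and vertical below 0.3 rad and angle between tin's own z axis and vertical below 0.1 rad and contact force between punch and the fingers below 0.1 N and contact force between punch and the arm below 0.1 N and linear speed of punch below 0.03 m/s), for 0.2 s.
3. the robot holds the lid open at 45 degrees, give or take 7 (value of joint lid between 0.66 and 0.91 rad and (contact force between lid and the fingers above 0.5 N or contact force between lid and the arm above 0.5 N) and contact force between lid and punch below 0.1 N and contact force between lid and tin below 0.1 N), for 0.2 s.
At the end, for the whole second after the job is handed in: The lid rests in the robot's hold, still, between 38 and 52 degrees open, carried by nothing else; the punch stands released in the upright tin, foot on its floor (all of step 2 and all of step 3 and velocity of joint lid between -0.05 and 0.05 rad/s); the arm keeps its last pose, push and grip.
It fails at once if the lid is opened (more than about 10 degrees) before the punch stands in the tin (value of joint lid above 0.18 rad and not (horizontal distance between punch_mid and tin_mouth below 0.02 m and z of punch_mid in the frame of tin below 0.088 m and angle between punch_mid's own z axis and vertical below 0.3 rad and angle between tin's own z axis and vertical below 0.1 rad)).
It fails at once if the tin is pushed more than 60 mm from its place (distance of tin from where it was at the start of the episode above 0.06 m).
It fails at once if a bystander is moved more than 40 mm or the second punch, the full can or the jar is knocked over (distance of any of twin, full_can, mallet, bowl, leaf, jar, bench_block from where it was at the start of the episode above 0.04 m or angle between any of twin, full_can, jar's own z axis and vertical above 0.5 rad).
It also fails if it takes over 58 s, if anything falls off the work surface, if the arm or the gripper's body presses on something with over 40 N, if the wrist force passes 120 N, or if a joint passes its speed limit or range.

ROBOT

A 6-joint arm with a two-finger parallel gripper is mounted at the origin on the work surface. World frame = base frame: x ahead of the robot, y to its left, z up, the work surface at z = 0. Lengths are in m, angles in degrees, forces in N, time in s.
With the tool pointing down it reaches from about 0.35 to 0.875 m from the base axis. Payload 4.2 kg.
Tool frame: the origin (TCP) lies on the front face of the gripper's body, between the roots of the fingers; the fingertips stand finger_overhang ahead of it and the grasp point (between the pads) lies 51 mm ahead of it (finger_overhang is the distance from the TCP to the fingertips, in m); z points along the fingers, y is the line along which they close (so a half turn about z gives the same grasp; the last joint's range is limited). The gripper opens to 87 mm and grips with 3 to 60 N. Pads are 19 mm wide; open, the fingers measure 117 mm over their backs; the gripper's body (75 mm by 190 mm) begins 51 mm behind the grasp point.
Start: joints at [-51.303, 22.042, 0.453, 0, -68.411, -14.817], TCP at [0.253, -0.571, 0.292] pointing down, gripper open.
Joint ranges: [-179.83, 179.83], [-69.29, 118.12], [-61.27, 80.66], [-181.25, 117.63], [-171.15, -9.14], [-177.46, 177.46]. Speed limits (degrees/s): [159.86, 159.86, 180, 180, 180, 180].

INTERFACE

Orientations are given as a 3x3 rotation matrix whose columns are the frame's x, y, z axes.
In Python, from station import sense, capture, camera_model, finish_job, finger_overhang gives the robot as it stands. The module is installed in compiled form; this text tells all that it offers.
- The arm moves only by the tool jog_arm, never from a script. Its argument "rows" is a list that holds one entry, the list of rows, each a list of 4 numbers: the shift along the tool's x, y, z in m, then the turn about the tool's z in rad. A call has 1 to 20 rows; each row shifts and turns the commanded pose from where the row before left it, along the tool's axes as they then stand; what a row does not reach is not made up. A row lasts 1/8 s, in which the tool goes at most 62.5 mm and 10.7 degrees, less where a joint would pass 70% of its speed; a pose out of reach is approached as far as the arm can. A call is refused whole if a number of a shift passes 0.0625 or a number of a turn 0.188, either way. A call with a gripper value outside its range is refused whole. "claw" is the opening, from 0 (shut) to 1 (fully open), set as the call begins (left out, the last holds). The fingers move at their own pace and stop on an object; the grip force is fixed at half the most. Time passes only in rows, so rows that do not move let the fingers close. It gives the time, the measured TCP pose, the force, the opening and the grip force at its end, in the units of the state.
- sense(): the state, without advancing time (a new reading comes with each control period).
- capture(name): name is "side" or "top"; returns the picture (480x640x3 uint8, red, green, blue); there is no depth.
- camera_model(name): a dict with "fovy" (degrees; the focal length in pixels is half the picture's height over the tangent of half this angle, whatever the lens; pixels are square), "cx", "cy" (the principal point, pixels), "k1" (the pictures are not rectified: a ray, as slopes to the right and down, at radius r is drawn at 1 + k1 r^2 times it, then the intrinsics apply), "eye" and "rotation" of the camera in the world. Camera axes: x right, y down, z forward; pixel columns grow to the right and rows downward; lengths in m; the calibration is good to about 2 mm. A picture is of the moment at which its call begins. camera_model takes no time and is no camera call.
- finish_job(): hands the job in; it is judged then, once.
The state is a dict: "time_s": time; "joints": joint angles; "joint_velocities": joint speeds; "effort": joint torques, N m; "tcp_pos": TCP position; "ee_rot": TCP orientation; "wrist_force": force on the tool from outside, world axes, zero at the start; "moment": the same for the moment, N m; "gripper_width": opening from 0.0 (shut) to 1.0 (fully open); "gripper_force": force on a finger pad.
Only numpy, scipy, OpenCV 4.12 (cv2) and the standard library are available. Lean on these libraries where they do the work, as an engineer would, in place of code of your own. Each camera call takes 0.05 s, during which the arm holds its last target. There are 200 camera calls.

## Working session

There is one attempt and no reset: what is moved stays moved. The work goes in short steps, Python scripts to look and compute and a tool call to move; the robot and the scene stay as the last step left them, time stands still between calls to the robot, and variables do not carry over. Pictures are saved under pics/ and viewed, at most 10 in all, crops included, and the job is handed in when it is done.

Besides the shell and the picture viewer there is one more tool, called after "Call:" by a JSON object that holds its "api" and its "payload". jog_arm: Moves the arm, as the interface text tells. Its arguments: {"type":"object","properties":{"rows":{"type":"array"},"claw":{"type":"number"}},"required":["rows"]}

```bash
mkdir -p pics; cat > h.py <<'E'
import numpy as np, cv2
from station import sense, capture, camera_model, finish_job, finger_overhang
def ray(n,u,v):
    c=camera_model(n); f=240/np.tan(np.radians(c["fovy"])/2)
    K=np.array([[f,0,c["cx"]],[0,f,c["cy"]],[0,0,1.]])
    p=cv2.undistortPoints(np.array([[[u,v]]],float),K,np.array([c["k1"],0,0,0,0.]))[0,0]
    # cv2 model: distorted = x(1+k1 r^2)
    return np.array(c["eye"]),np.array(c["rotation"])@np.array([p[0],p[1],1])
def onplane(n,u,v,z):
    e,d=ray(n,u,v); return e+d*(z-e[2])/d[2]
def tri(u1,u2):
    e1,d1=ray("side",*u1); e2,d2=ray("top",*u2)
    A=np.c_[d1,-d2]; t=np.linalg.lstsq(A,e2-e1,rcond=None)[0]
    p,q=e1+d1*t[0],e2+d2*t[1]; return (p+q)/2,np.linalg.norm(p-q)
def proj(n,P):
    c=camera_model(n); f=240/np.tan(np.radians(c["fovy"])/2)
    K=np.array([[f,0,c["cx"]],[0,f,c["cy"]],[0,0,1.]])
    R=np.array(c["rotation"]).T; e=np.array(c["eye"])
    return cv2.projectPoints(np.atleast_2d(P).astype(float),cv2.Rodrigues(R)[0],-R@e,K,np.array([c["k1"],0,0,0,0.]))[0][:,0]
def snap(n,name,crop=None,s=1):
    im=capture(n); cv2.imwrite(f"pics/raw_{name}.png",im[...,::-1])
    if crop: x0,y0,x1,y1=crop; im=im[y0:y1,x0:x1]
    cv2.imwrite(f"pics/{name}.png",cv2.resize(im[...,::-1],None,fx=s,fy=s,interpolation=cv2.INTER_CUBIC)); 
E
python3 - <<'E'
from h import *
snap("side","s0");snap("top","t0")
for n in("side","top"):
    print({k:np.round(v,3).tolist() for k,v in camera_model(n).items()})
s=sense();print(s,finger_overhang)
E
```

```text
{'fovy': 48.08, 'cx': 323.044, 'cy': 239.597, 'k1': -0.033, 'eye': [0.315, 0.941, 0.879], 'rotation': [[-0.95, -0.2, 0.241], [-0.313, 0.581, -0.752], [0.01, -0.789, -0.614]]}
{'fovy': 44.122, 'cx': 326.149, 'cy': 240.032, 'k1': -0.084, 'eye': [0.469, 0.022, 1.755], 'rotation': [[-0.005, -0.997, 0.071], [-1.0, 0.006, 0.006], [-0.006, -0.071, -0.997]]}
{'time_s': 0.1, 'joints': array([-5.13017972e+01,  2.20861695e+01,  3.88528337e-01, -2.37327327e-02,
       -6.84111411e+01, -1.48171448e+01]), 'joint_velocities': array([-0.04448729, -0.01892584,  0.15946277,  0.04336866,  0.10440932,
       -0.07977619]), 'effort': array([-8.28324719e-04, -3.91690850e+01,  1.87934768e+01,  4.23194960e+00,
        1.34108495e-02, -6.85460554e-05]), 'tcp_pos': array([ 0.25288907, -0.57112235,  0.29128121]), 'ee_rot': array([[-9.14449633e-01, -4.04698756e-01, -8.86429579e-04],
       [-4.04699711e-01,  9.14448018e-01,  1.72255126e-03],
       [ 1.13479421e-04,  1.93392416e-03, -9.99998124e-01]]), 'wrist_force': array([ 0.70839782, -0.31460106,  0.03865193]), 'moment': array([ 0.02626152,  0.05868355, -0.02554938]), 'gripper_force': 0.0, 'gripper_width': 0.999272365870421} 0.0697
```

View pics/s0.png

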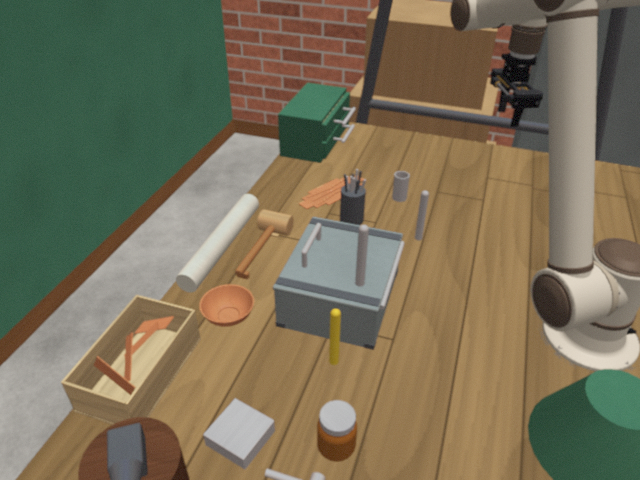

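View pics/t0.png

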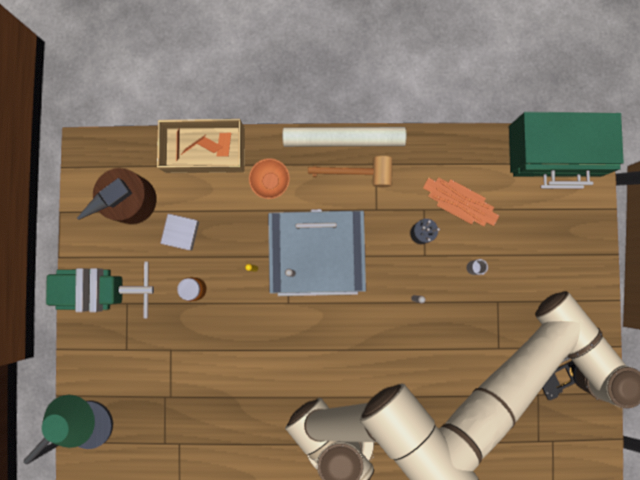

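Side view: the chest is at about (340,280). Candidates for the punch:
- Bright bar on the lid: side (362,255), top (290,272). I choose this one.
- Twin, standing on the bench: side (422,215), top (420,299).
- Yellow look-alike: side (335,335), top (249,267).

The tin is at side (401,185), top (478,267), and the full can at side (352,200), top (425,231). Next is a close crop to check the choice.

```bash
python3 - <<'E'
import cv2,numpy as np
s=cv2.imread("pics/raw_s0.png");t=cv2.imread("pics/raw_t0.png")
a=cv2.resize(s[150:350,265:445],(540,600),interpolation=cv2.INTER_CUBIC)
cv2.imwrite("pics/c_s.png",a)
b=cv2.resize(t[200:310,260:500],(800,367),interpolation=cv2.INTER_CUBIC)
cv2.imwrite("pics/c_t.png",b)
E
```

```text
(no output)
```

View pics/c_s.png

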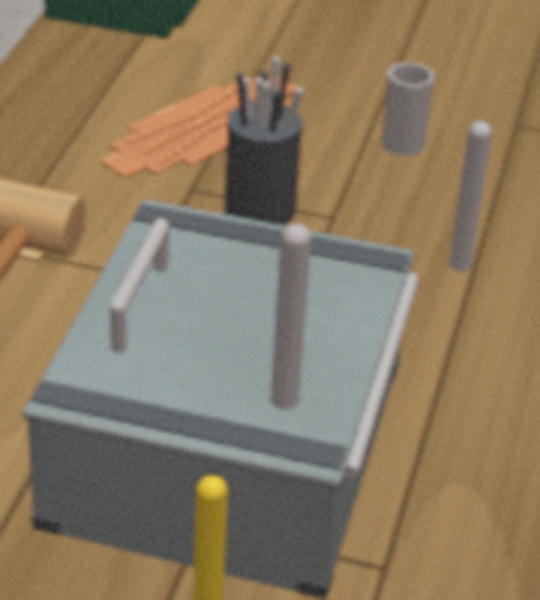

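View pics/c_t.png

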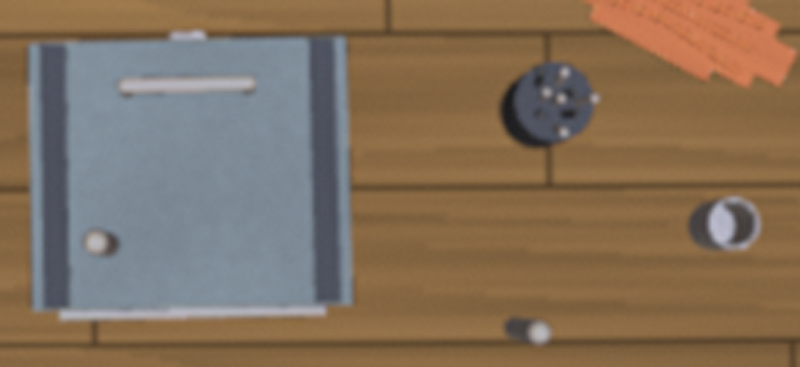

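The crops confirm the choice: a grey bar stands on the lid, with its top at side (364,229) and top (289,272). The tin mouth is at side (401,175), top (480,267), and the handle spans top (297,226) to (335,225). I'll triangulate these next.

```bash
python3 - <<'E'
from h import *
S=lambda x,y:(265+(x+.5)/3-.5,150+(y+.5)/3-.5)
T=lambda x,y:(260+(x+.5)/3.333-.5,200+(y+.5)/3.333-.5)
np.set_printoptions(precision=4,suppress=True)
for n,s,t,z in[("punch",(296,234),(97,241),.27),("punchfoot",(286,400),None,.12),("tin",(409,76),(733,223),.08),("twin",(480,130),(539,332),.15),("hL",(119,303),(123,86),.164),("hR",(161,228),(252,84),.164),("can",(264,122),(554,102),.1)]:
    print(n,"side",onplane("side",*S(*s),z), end=" ")
    if t: print("top",onplane("top",*T(*t),z),"tri",*tri(S(*s),T(*t)))
    else: print()
print("hinge strip ends",onplane("top",*T(60,316),.11),onplane("top",*T(325,311),.11))
print("lid corners top z.12",[onplane("top",*T(*p),.12) for p in[(30,44),(346,38),(33,310),(352,304)]])
E
```

```text
punch side [0.4934 0.1356 0.27  ] top [0.4952 0.1248 0.27  ] tri [0.4955 0.1254 0.2623] 0.00034647760816800644
punchfoot side [0.4942 0.1269 0.12  ] 
tin side [ 0.5117 -0.397   0.08  ] top [ 0.5105 -0.4033  0.08  ] tri [ 0.5116 -0.4041  0.0759] 0.002181170667291466
twin side [ 0.4208 -0.2139  0.15  ] top [ 0.4215 -0.2252  0.15  ] tri [ 0.4216 -0.2263  0.1422] 0.0006500334664008818
hL side [0.6213 0.1148 0.164 ] top [0.6223 0.111  0.164 ] tri [0.6226 0.1111 0.1608] 4.4594876836487045e-05
hR side [0.6218 0.021  0.164 ] top [0.6233 0.0065 0.164 ] tri [0.6254 0.0067 0.1529] 0.0021554753884783645
can side [ 0.6133 -0.2424  0.1   ] top [ 0.6129 -0.2485  0.1   ] tri [ 0.6141 -0.249   0.0957] 0.0016645565974220246
hinge strip ends [0.4358 0.1668 0.11  ] [ 0.4389 -0.0535  0.11  ]
lid corners top z.12 [array([0.6622, 0.191 , 0.12  ]), array([ 0.6656, -0.0725,  0.12  ]), array([0.441 , 0.1882, 0.12  ]), array([ 0.4447, -0.0754,  0.12  ])]
```

Call:
{"api": "jog_arm", "payload": {"rows": [[[0,0,-0.03,0],[0,0,-0.03,0],[0,0,-0.03,0],[0,0,0,-0.167],[0,0,0,-0.167],[0,0,0,-0.167],[0,0,0,-0.167],[0,0,0,-0.167],[0,0,0,-0.167],[0,0,0,-0.167],[0,0,0,0]]], "claw": 1}}

```text
time_s: 1.48
tcp_pos: [0.253, -0.5713, 0.3816]
ee_rot: [[0.013, -1.0, -0.001], [-1.0, -0.013, 0.001], [-0.001, 0.0, -1.0]]
wrist_force: [0.4, -0.0, 0.5]
gripper_width: 1.003
gripper_force: 0.0
```

Call:
{"api": "jog_arm", "payload": {"rows": [[[-0.0345,-0.012,0,0],[-0.0345,-0.012,0,0],[-0.0345,-0.012,0,0],[-0.0345,-0.012,0,0],[-0.0345,-0.012,0,0],[-0.0345,-0.012,0,0],[-0.0345,-0.012,0,0],[-0.0345,-0.012,0,0],[-0.0345,-0.012,0,0],[-0.0345,-0.012,0,0],[-0.0345,-0.012,0,0],[-0.0345,-0.012,0,0],[-0.0345,-0.012,0,0],[-0.0345,-0.012,0,0],[-0.0345,-0.012,0,0],[-0.0345,-0.012,0,0],[-0.0345,-0.012,0,0],[-0.0345,-0.012,0,0],[0,0,0,0],[0,0,0,0]]]}}

```text
time_s: 3.98
tcp_pos: [0.4594, 0.0524, 0.3821]
ee_rot: [[0.014, -1.0, -0.001], [-1.0, -0.014, -0.0], [0.0, 0.001, -1.0]]
wrist_force: [0.1, 0.0, 0.8]
gripper_width: 1.001
gripper_force: 0.0
```

Call:
{"api": "jog_arm", "payload": {"rows": [[[-0.024,-0.0122,0,0],[-0.024,-0.0122,0,0],[-0.024,-0.0123,0,0],[0,0,0,0],[0,0,0.02,0],[0,0,0.02,0],[0,0,0.02,0],[0,0,0.02,0],[0,0,0.011,0],[0,0,0,0],[0,0,0,0]]]}}

```text
time_s: 5.35
tcp_pos: [0.4958, 0.1255, 0.2921]
ee_rot: [[0.015, -1.0, 0.001], [-1.0, -0.015, 0.0], [-0.0, -0.001, -1.0]]
wrist_force: [-0.5, -0.1, -0.3]
gripper_width: 1.0
gripper_force: 0.0
```

```bash
python3 - <<'E'
from h import *
snap("side","s1",(290,150,440,300),4)
E
```

```text
(no output)
```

View pics/s1.png

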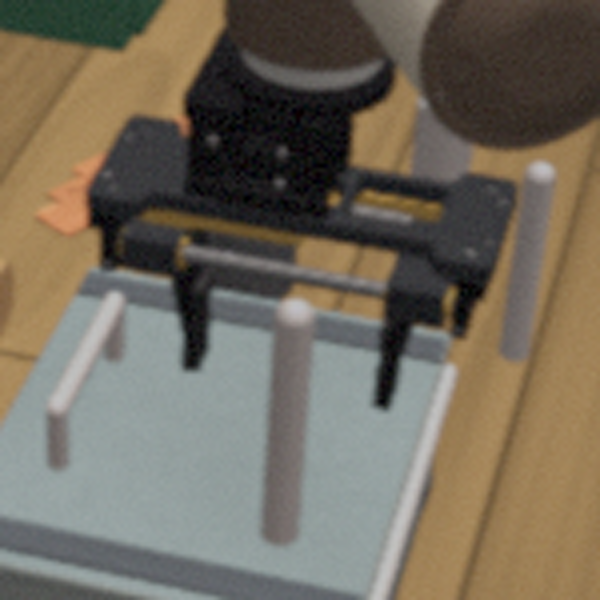

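The picture shows the punch axis at crop (288,385), midway between the fingertips at (190,365) and (383,405), so it is centred. Closing.

Call:
{"api": "jog_arm", "payload": {"rows": [[[0,0,0,0],[0,0,0,0],[0,0,0,0],[0,0,0,0],[0,0,0,0],[0,0,0,0],[0,0,0,0],[0,0,0,0]]], "claw": 0}}

```text
time_s: 6.4
tcp_pos: [0.4952, 0.1252, 0.2912]
ee_rot: [[0.015, -1.0, -0.0], [-1.0, -0.015, -0.0], [0.0, 0.0, -1.0]]
wrist_force: [-0.8, 0.1, 0.8]
gripper_width: 0.219
gripper_force: 30.0
```

Call:
{"api": "jog_arm", "payload": {"rows": [[[0,0,-0.01,0],[0,0,-0.02,0],[0,0,-0.025,0],[0,0,-0.025,0],[0,0,-0.02,0],[0,0,0,0],[0.015,0,0,0],[0.03,0,0,0],[0.03,0,0,0],[0.03,0,0,0]]]}}

```text
time_s: 7.65
tcp_pos: [0.4961, 0.0186, 0.3898]
ee_rot: [[0.015, -1.0, -0.003], [-1.0, -0.015, -0.001], [0.001, 0.003, -1.0]]
wrist_force: [-0.1, -0.1, -4.0]
gripper_width: 0.225
gripper_force: 30.0
```

Call:
{"api": "jog_arm", "payload": {"rows": [[[0.03,0,0,0],[0.03,-0.001,0,0],[0.03,-0.001,0,0],[0.03,-0.001,0,0],[0.03,-0.001,0,0],[0.03,-0.001,0,0],[0.03,-0.001,0,0],[0.03,-0.001,0,0],[0.03,0,0,0],[0.03,0,0,0],[0.03,0,0,0],[0.03,0,0,0],[0.03,0,0,0],[0.02,0,0,0],[0.01,0,0,0],[0,0,0,0],[0,0,0,0],[0,0,0,0]]]}}

```text
time_s: 9.9
tcp_pos: [0.5103, -0.3988, 0.3917]
ee_rot: [[0.016, -1.0, 0.0], [-1.0, -0.016, -0.0], [0.0, -0.0, -1.0]]
wrist_force: [-0.0, -0.6, -2.6]
gripper_width: 0.223
gripper_force: 30.0
```

```bash
python3 - <<'E'
from h import *
print(sense()["tcp_pos"]); 
snap("side","s2",(330,60,470,220),3.5); snap("top","t2",(430,220,530,320),4)
a=cv2.imread("pics/s2.png");b=cv2.imread("pics/t2.png")
h=max(a.shape[0],b.shape[0]);o=np.zeros((h,a.shape[1]+b.shape[1],3),np.uint8);print(a.shape)
# annotate predicted tin mouth centre & foot of punch
o[:a.shape[0],:a.shape[1]]=a;o[:b.shape[0],a.shape[1]:]=b
cv2.imwrite("pics/st2.png",cv2.resize(o,None,fx=.85,fy=.85))
E
```

```text
[ 0.51034079 -0.39876015  0.39165937]
(560, 490, 3)
```

View pics/st2.png

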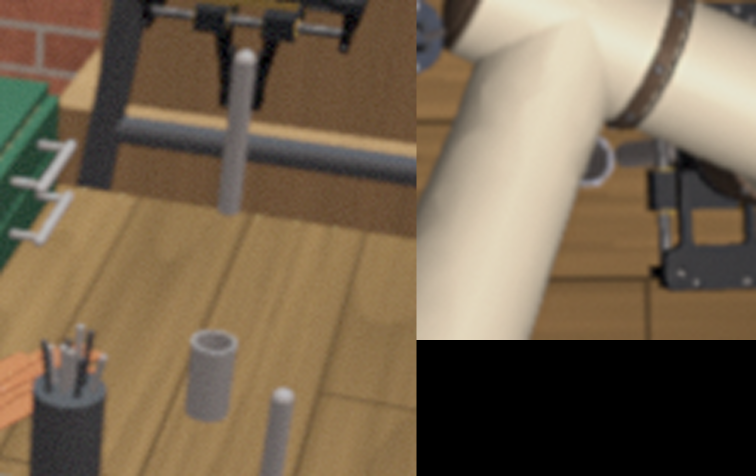

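The side view shows the punch hanging upright, with its foot at crop (230,207) and the tin mouth at (213,342). I'll check this against the projection.

```bash
python3 - <<'E'
from h import *
np.set_printoptions(precision=4,suppress=True)
S=lambda x,y:(330+(x+.5)/2.975-.5,60+(y+.5)/2.975-.5)
t=sense()["tcp_pos"]
P=[[t[0],t[1],t[2]-.051+.03],[t[0],t[1],t[2]-.171],[.5105,-.4033,.08],[.5105,-.4033,.0]]
print(proj("side",P)); print("seen top,foot centre,tin",S(246,58),S(230,207),S(213,342))
print(proj("top",P))
e,d=ray("side",*S(230,206)); k=(t[1]-e[1])/d[1]; print("foot at y=tcp:",e+d*k)
e,d=ray("side",*S(213,342)); print(onplane("side",*S(213,342),.08))
im=cv2.imread("pics/raw_t0.png"); 
E
```

```text
[[412.7933  76.5661]
 [406.7073 130.1481]
 [401.8516 174.0099]
 [399.1751 197.2503]]
seen top,foot centre,tin (412.3571428571429, 79.16386554621849) (406.97899159663865, 129.24789915966386) (401.2647058823529, 174.62605042016807)
[[508.7222 263.3564]
 [491.4816 265.1914]
 [479.5885 266.5435]
 [472.8361 267.2545]]
foot at y=tcp: [ 0.51   -0.399   0.2244]
[ 0.5114 -0.3994  0.08  ]
```

Call:
{"api": "jog_arm", "payload": {"rows": [[[0.003,0,0.02,0],[0,0,0.03,0],[0,0,0.03,0],[0,0,0.03,0],[0,0,0.02,0],[0,0,0,0],[0,0,0.01,0],[0,0,0.01,0],[0,0,0.01,0],[0,0,0.01,0],[0,0,0.01,0],[0,0,0.01,0],[0,0,0.01,0],[0,0,0,0],[0,0,0,0]]]}}

```text
time_s: 11.88
tcp_pos: [0.5105, -0.4028, 0.1916]
ee_rot: [[0.015, -1.0, 0.001], [-1.0, -0.015, -0.001], [0.001, -0.001, -1.0]]
wrist_force: [0.3, -0.0, -3.0]
gripper_width: 0.223
gripper_force: 30.0
```

Call:
{"api": "jog_arm", "payload": {"rows": [[[0,0,0.004,0],[0,0,0.003,0],[0,0,0.002,0],[0,0,0.002,0],[0,0,0.001,0],[0,0,0.001,0],[0,0,0,0],[0,0,0,0]]]}}

```text
time_s: 12.88
tcp_pos: [0.5103, -0.4026, 0.1783]
ee_rot: [[0.015, -1.0, 0.0], [-1.0, -0.015, -0.0], [0.0, -0.0, -1.0]]
wrist_force: [0.4, -1.1, -3.4]
gripper_width: 0.222
gripper_force: 30.0
```

Call:
{"api": "jog_arm", "payload": {"rows": [[[0,0,0.001,0],[0,0,0,0],[0,0,0.001,0],[0,0,0,0],[0,0,0,0]]]}}

```text
time_s: 13.5
tcp_pos: [0.5104, -0.4028, 0.1772]
ee_rot: [[0.015, -1.0, 0.001], [-1.0, -0.015, -0.001], [0.001, -0.001, -1.0]]
wrist_force: [-2.7, 0.3, 4.0]
gripper_width: 0.221
gripper_force: 30.0
```

Call:
{"api": "jog_arm", "payload": {"rows": [[[0,0,0,0],[0,0,0,0],[0,0,0,0],[0,0,0,0],[0,0,0,0],[0,0,0,0]]], "claw": 0.7}}

```text
time_s: 14.25
tcp_pos: [0.5102, -0.4026, 0.1762]
ee_rot: [[0.015, -1.0, -0.0], [-1.0, -0.015, 0.0], [-0.0, 0.0, -1.0]]
wrist_force: [0.1, 0.1, -0.5]
gripper_width: 0.692
gripper_force: 0.0
```

Call:
{"api": "jog_arm", "payload": {"rows": [[[0,0,-0.01,0],[0,0,-0.02,0],[0,0,-0.03,0],[0,0,-0.03,0],[0,0,-0.03,0],[0,0,-0.01,0],[0,0,0,0],[0,0,0,0]]]}}

```text
time_s: 15.25
tcp_pos: [0.5098, -0.4022, 0.3046]
ee_rot: [[0.015, -1.0, -0.002], [-1.0, -0.015, 0.002], [-0.002, 0.002, -1.0]]
wrist_force: [-0.8, 0.4, -0.8]
gripper_width: 0.699
gripper_force: 0.0
```

```bash
python3 - <<'E'
from h import *
snap("side","s3",(330,100,470,260),3.5)
E
```

```text
(no output)
```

View pics/s3.png

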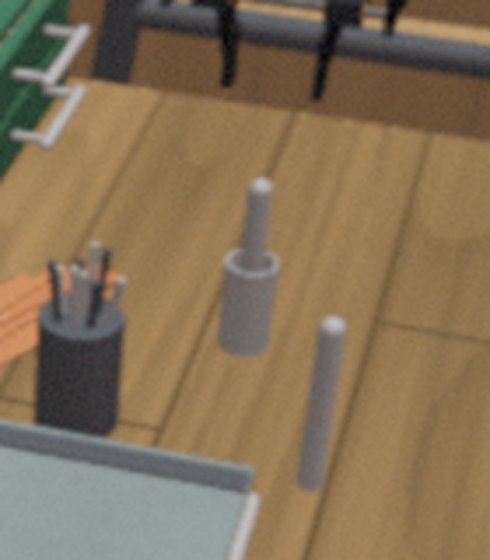

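The punch stands in the tin: its top is at crop (261,187) and the tin mouth at (250,263). The twin and the full can are undisturbed. Next is the handle, at (0.623, 0.058, 0.158).

Call:
{"api": "jog_arm", "payload": {"rows": [[[-0.015,-0.004,0,0],[-0.03,-0.008,0,0],[-0.03,-0.008,0,0],[-0.03,-0.008,0,0],[-0.03,-0.008,0,0],[-0.03,-0.008,0,0],[-0.03,-0.008,0,0],[-0.03,-0.008,0,0],[-0.03,-0.008,0,0],[-0.03,-0.008,0,0],[-0.03,-0.008,0,0],[-0.03,-0.008,0,0],[-0.03,-0.008,0,0],[-0.03,-0.008,0,0],[-0.03,-0.008,0,0],[-0.024,-0.004,0,0],[0,0,0,0],[0,0,0,0]]]}}

```text
time_s: 17.55
tcp_pos: [0.623, 0.0581, 0.3061]
ee_rot: [[0.015, -1.0, -0.001], [-1.0, -0.015, -0.0], [0.0, 0.001, -1.0]]
wrist_force: [-0.5, 0.1, 0.8]
gripper_width: 0.702
gripper_force: 0.0
```

```bash
python3 - <<'E'
from h import *
s=sense();t=s["tcp_pos"];R=s["ee_rot"];print(t, R.T@(np.array([.6228,.0585,.209])-t))
E
```

```text
[0.62301353 0.05808959 0.30608919] [-0.00043897  0.00015058  0.09708918]
```

Call:
{"api": "jog_arm", "payload": {"rows": [[[0,0,0.02,0],[0,0,0.025,0],[0,0,0.025,0],[0,0,0.017,0],[0,0,0.01,0],[0,0,0,0],[0,0,0,0]]]}}

```text
time_s: 18.42
tcp_pos: [0.6239, 0.0582, 0.2103]
ee_rot: [[0.015, -1.0, 0.002], [-1.0, -0.015, 0.0], [-0.0, -0.002, -1.0]]
wrist_force: [1.0, 0.2, 0.3]
gripper_width: 0.703
gripper_force: 0.0
```

Call:
{"api": "jog_arm", "payload": {"rows": [[[0,0,0,0],[0,0,0,0],[0,0,0,0],[0,0,0,0],[0,0,0,0],[0,0,0,0],[0,0,0,0],[0,0,0,0]]], "claw": 0}}

```text
time_s: 19.42
tcp_pos: [0.624, 0.0582, 0.2092]
ee_rot: [[0.015, -1.0, 0.002], [-1.0, -0.015, 0.0], [-0.0, -0.002, -1.0]]
wrist_force: [3.2, -1.3, -2.2]
gripper_width: 0.123
gripper_force: 30.0
```

```bash
python3 - <<'E'
from h import *
np.set_printoptions(precision=4,suppress=True)
s=sense();print(s["tcp_pos"],s["wrist_force"],s["moment"])
a=np.radians(np.arange(0,46.1,3)); x=.18*np.cos(a)-.048*np.sin(a); z=.18*np.sin(a)+.048*np.cos(a)
# tool y = -x world, tool z = -z world ; tool x correction from yaw .015
print(np.c_[np.degrees(a)[1:],-np.diff(x),-np.diff(z)])
snap("side","s4",(260,130,440,300),3.5)
E
```

```text
[0.624  0.0582 0.2092] [ 3.2247 -1.3178 -2.2194] [-0.2208 -1.0773 -0.0456]
[[ 3.      0.0028 -0.0094]
 [ 6.      0.0032 -0.0092]
 [ 9.      0.0037 -0.009 ]
 [12.      0.0042 -0.0088]
 [15.      0.0046 -0.0086]
 [18.      0.0051 -0.0083]
 [21.      0.0055 -0.008 ]
 [24.      0.0059 -0.0077]
 [27.      0.0063 -0.0074]
 [30.      0.0067 -0.0071]
 [33.      0.0071 -0.0067]
 [36.      0.0074 -0.0063]
 [39.      0.0077 -0.0059]
 [42.      0.008  -0.0055]
 [45.      0.0083 -0.0051]]
```

View pics/s4.png

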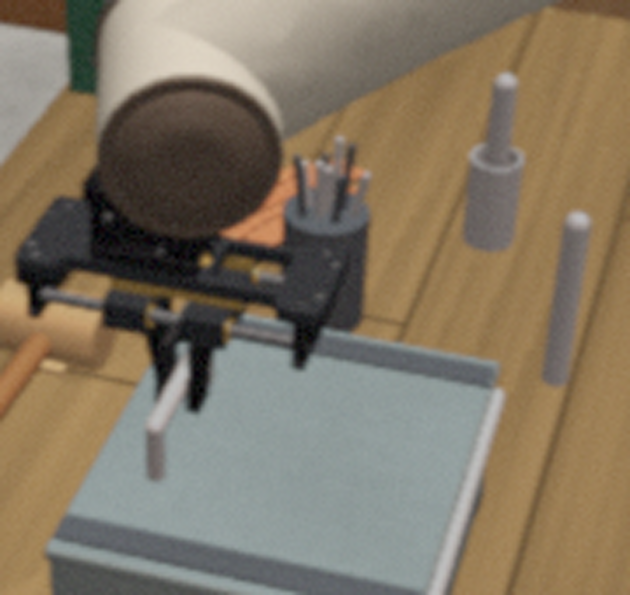

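The handle bar is pinched at crop (175,400), and the punch still stands in the tin at (495,170). Now I lift along the arc.

Call:
{"api": "jog_arm", "payload": {"rows": [[[0,0.0014,-0.0047,0],[0,0.0014,-0.0047,0],[0,0.0016,-0.0046,0],[0,0.0016,-0.0046,0],[0,0.0018,-0.0045,0],[0,0.0019,-0.0045,0],[0,0.0021,-0.0044,0],[0,0.0021,-0.0044,0],[0,0.0023,-0.0043,0],[0,0.0023,-0.0043,0],[0,0,0,0]]]}}

```text
time_s: 20.85
tcp_pos: [0.6055, 0.0579, 0.2552]
ee_rot: [[0.015, -1.0, 0.003], [-1.0, -0.015, 0.0], [-0.0, -0.003, -1.0]]
wrist_force: [5.9, -0.9, -1.6]
gripper_width: 0.128
gripper_force: 30.0
```

Call:
{"api": "jog_arm", "payload": {"rows": [[[0,0.0025,-0.0042,0],[0,0.0026,-0.0041,0],[0,0.0027,-0.004,0],[0,0.0028,-0.004,0],[0,0.0029,-0.0039,0],[0,0.003,-0.0038,0],[0,0.0031,-0.0037,0],[0,0.0032,-0.0037,0],[0,0.0033,-0.0036,0],[0,0.0034,-0.0035,0],[0,0,0,0]]]}}

```text
time_s: 22.22
tcp_pos: [0.5766, 0.0575, 0.2945]
ee_rot: [[0.015, -1.0, 0.005], [-1.0, -0.015, 0.0], [-0.0, -0.005, -1.0]]
wrist_force: [4.7, -1.3, 0.8]
gripper_width: 0.123
gripper_force: 30.0
```

Call:
{"api": "jog_arm", "payload": {"rows": [[[0,0.0035,-0.0034,0],[0,0.0036,-0.0033,0],[0,0.0037,-0.0032,0],[0,0.0037,-0.0031,0],[0,0.0038,-0.003,0],[0,0.0039,-0.0029,0],[0,0.004,-0.0028,0],[0,0.004,-0.0027,0],[0,0.0041,-0.0026,0],[0,0.0041,-0.0025,0],[0,0,0,0],[0,0,0,0],[0,0,0,0],[0,0,0,0]]]}}

```text
time_s: 23.98
tcp_pos: [0.5391, 0.0569, 0.3252]
ee_rot: [[0.016, -1.0, 0.009], [-1.0, -0.016, 0.0], [-0.0, -0.009, -1.0]]
wrist_force: [6.3, -1.7, 4.1]
gripper_width: 0.128
gripper_force: 30.0
```

```bash
python3 - <<'E'
from h import *
s=sense();print(s["tcp_pos"],s["wrist_force"],s["gripper_force"],s["gripper_width"],s["joint_velocities"])
snap("side","s5",(240,100,460,310),2.8)
E
```

```text
[0.53912387 0.05688087 0.32515276] [ 6.25040985 -1.66008306  4.14050679] 30.00053107738495 0.12809293107731767 [-0.00941103 -0.04529635  0.05701882  0.04320577 -0.02090471 -0.07826667]
```

View pics/s5.png

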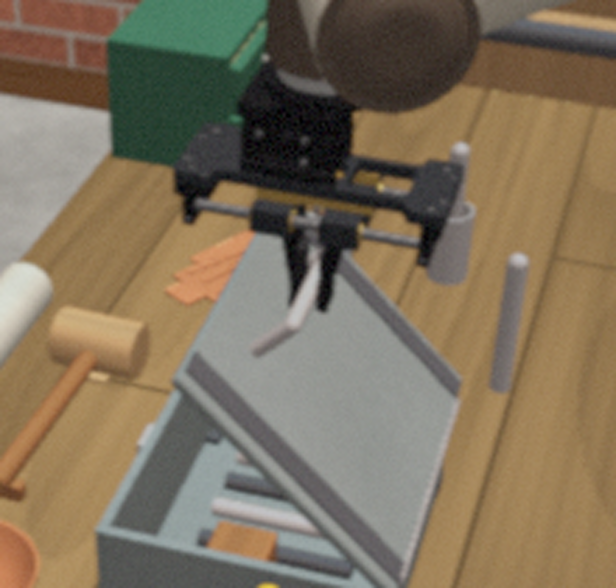

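The lid is held open, with the handle pinched at crop (310,280). The grasp pose gives a lid angle of about 45°, the hold is still, and the punch stands in the tin at (455,210). Handing in.

```bash
python3 -c "
from station import finish_job
print(finish_job())"
```

```text
the job is handed in; nothing more can be done
None
```

The punch was lowered into the tin and left standing there, the arm is holding the lid at about 45°, and the job was handed in at about 24 s with no verdict shown.

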